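# Charge the gate valve's hand pump

### The job

Two like hand pumps stand on the plasma bench: on one the orange indicator pin already stands fully out, on the other it is still low. Charge the low one: press its black plunger cap down to the stop with your fingertips and let it spring right up again, over and over, until its pin stands fully out with the green band showing, then take your hand away. Only push the cap from above, never grip it; do not touch either pin, leave the charged pump alone and do not disturb the other things on the bench.

Things in the scene. Friction and masses are not known exactly. Their poses are not given: they have to be found in the camera images.
- pump_a: hand pump bolted to the bench: blue housing 62 mm (its x) by 126 mm (its y) by 70 mm high on a dark base plate 84 x 150 mm; origin at the centre of its underside, z up. Seen in its own frame, the upright plunger stands at y = -36 mm and the upright indicator pin at y = +36 mm, both at x = 0. This one is not yet charged: its pin is low.
- cap_a (a point): centre of the flat top of the black plunger cap of pump_a: round cap 40 mm across (flat part 34 mm), 14 mm thick, its top 114 mm above the bench with the plunger up, on a steel stem of 14 mm. It travels 16 mm straight down.
- press_a (a joint): how far the plunger of pump_a is pressed, m: 0 up, 0.016 fully down. A spring returns it; the push needed is about 6 N at the top rising to about 11 N at the bottom. The pin does not move on the way down: it is raised on the way up. A press that goes at least 12 mm down and is then let up to the top raises the pin by about 8 mm (the first press anything from 1 to 13 mm); a press of under 10 mm may raise nothing. 3 to 5 full presses are needed; further presses do no harm.
- pin_a: orange indicator pin of pump_a, upright rod 12 mm across; origin at the centre of its top. Its top is 80 mm above the bench (4 mm out of its steel collar) when fully in and 120 mm when fully out; then a green band, 8 mm tall, shows at the foot of the pin. A ratchet moves it; friction keeps it where it is.
- rise_a (a joint): how far the pin of pump_a has risen, m: starts at 0 to 0.015, 0.039 to 0.0405 when fully out.
- pump_b: hand pump bolted to the bench: blue housing 62 mm (its x) by 126 mm (its y) by 70 mm high on a dark base plate 84 x 150 mm; origin at the centre of its underside, z up. Seen in its own frame, the upright plunger stands at y = -36 mm and the upright indicator pin at y = +36 mm, both at x = 0. This one is charged already: its pin stands fully out, green band showing. Not to be touched.
- press_b (a joint): how far the plunger of pump_b is pressed, m: 0 up (as it must stay).
- rise_b (a joint): how far the pin of pump_b has risen, m: about 0.04, fully out (as it must stay).
- flange: steel blank flange lying flat, disc 70 mm across, 13 mm thick; origin at the centre of its underside. Bystander.
- gasket: copper ring gasket lying flat, 48 mm outside, 36 mm hole, 5 mm thick; origin at the centre of its underside. Bystander.
- wrench: steel wrench lying flat, 160 mm long; origin on its underside. Bystander.
- driver: screwdriver lying flat between the pumps, 170 mm long, roughly along x; origin on its underside. Bystander.
- solvent: closed white bottle with red cap, 56 mm across, 130 mm tall; origin at the centre of its underside. Bystander.
- jar: closed clear jar with blue cap, 60 mm across, 60 mm tall; origin at the centre of its underside. Bystander.
- nipple: short steel pipe piece standing upright with a rim at each end, 40 mm across, 58 mm tall; origin at the centre of its underside. Bystander.

How it is judged (in metres and radians):
At the end, for the whole second after the job is handed in: The pin of pump_a has risen more than 37 mm (of about 40), its plunger is up (within 3 mm of the top); pump_b's pin is still out more than 37 mm and its plunger up; every bystander is within 20 mm of where it began (value of joint each of rise_a, rise_b above 0.037 m and value of joint each of press_a, press_b below 0.003 m and distance of each of flange, gasket, wrench, driver, solvent, jar, nipple from where it was at the start of the episode below 0.02 m); the robot touches nothing.
It fails at once if the indicator pin of the low pump was touched (over 1 N) (contact force between any of the fingers, the arm and pin_a above 1 N).
It fails at once if the charged pump was touched (over 1 N) (contact force between any of the fingers, the arm and pump_b above 1 N).
It fails at once if the cap was straddled by the fingers to be gripped (grasp point within 20 mm of the cap's axis and under 5 mm above its top) (horizontal distance between the grasp point and cap_a below 0.02 m and z of the grasp point in the frame of cap_a between -0.05 and 0.005 m).
It fails at once if a bystander was moved by 20 mm or more, or lifted (distance of any of flange, gasket, wrench, driver, solvent, jar, nipple from where it was at the start of the episode above 0.02 m).
It also fails if it takes over 51 s, if anything falls off the work surface, if the arm or the gripper's body presses on something with over 40 N, if the wrist force passes 120 N, or if a joint passes its speed limit or range.

### The arm

A 6-joint arm with a two-finger parallel gripper is mounted at the origin on the work surface. World frame = base frame: x ahead of the robot, y to its left, z up, the work surface at z = 0. Lengths are in m, angles in degrees, forces in N, time in s.
With the tool pointing down it reaches from about 0.3 to 0.75 m from the base axis. Payload 8.5 kg.
Tool frame: the origin (TCP) lies at the very end of the fingers, on their centre line; the grasp point (between the pads) lies 19 mm behind it; z points along the fingers, y is the direction in which the jaws open and shut (so a half turn about z gives the same grasp; the last joint's range is limited). The gripper opens to 85 mm and grips with 20 to 120 N. Pads are 22 mm wide; open, the fingers measure 114 mm over their backs; the gripper's body (76 mm by 85 mm) begins 54 mm behind the grasp point. The pads swing forward as they close: fully open they stand 13 mm farther back than shut.
Start: joints at [58.31, 21.807, 74.336, -0, 83.858, -12.336], TCP at [0.182, 0.519, 0.231] pointing down, gripper open.
Joint ranges: [-178.18, 178.18], [-50.72, 133.34], [12.68, 142.11], [-81.47, 261.47], [9.98, 163.14], [-165.26, 165.26]. Speed limits (degrees/s): [136.94, 136.94, 180, 180, 180, 180].

### API

Orientations are given as a 3x3 rotation matrix whose columns are the frame's x, y, z axes.
In Python, from rig import status, vision, env gives the robot as it stands.
- The arm moves only by the tool send_rows, never from a script. Its argument "targets" is a list of rows, each a list of 7 numbers: the shift along the tool's x, y, z in units of 50 mm (1.0 is 50 mm), then the turn, a rotation vector about the tool's x, y, z in units of 8 degrees (1.0 is 8 degrees), then the finger opening in mm, from 0 to 85.4. A call has 1 to 5 rows; each row is the pose to reach, as a shift and turn from the pose commanded when the call began, along the tool's axes at that moment; what a row does not reach only later rows make up. A row lasts 1/8 s, in which the tool goes at most 62.5 mm and 10.7 degrees, less where a joint would pass 70% of its speed; a pose out of reach is approached as far as the arm can. A call with a gripper value outside its range is refused whole. The fingers move at their own pace and stop on an object; "grip_force" is the grip in N (left out, the last holds). Time passes only in rows, so rows that repeat a pose let the fingers close. It gives the time, the measured TCP pose, the force and the opening at its end, in the units of the state.
- status.observe(): the state, without advancing time (a new reading comes with each control period).
- vision.get_image(name): name is "scene" or "top" or "wrist"; returns (picture, depth): 400x640x3 uint8, red, green, blue; 400x640 float32, m along the optical axis (not along the pixel's ray), 0 where there is no reading.
- vision.camera_model(name): a dict with "camera_matrix" (3x3 intrinsics, pixels), "view" (4x4, takes a point from world to camera coordinates); the wrist camera has in their place "T_tool_cam" (4x4, takes a point from camera to tool coordinates, whose origin is the TCP and whose axes are the flange's). Camera axes: x right, y down, z forward; pixel columns grow to the right and rows downward; lengths in m; the calibration is good to about 2 mm. The wrist camera is an equidistant fisheye: a pixel r from the principal point sees the ray r / f radians off the axis. A picture is of the moment at which its call begins: read the wrist's pose just before it. camera_model takes no time and is no camera call.
- env.close_job(): hands the job in, once; it reports no verdict.
Trained networks look in the newest picture that a camera, given by its name, has taken for a name from the list of things; names that differ only in an ending like _2 or _b are one class to them, and where a whole thing is asked for, a point or a joint stands for the part that bears it (a point fixed in the world has none). Each returns a list of dicts, best first, with "p" (0 to 1); they miss things now and then, are a little off and sometimes report something else, mostly with a low value. They report only what shows in the picture. A call takes as long as a camera call.
- vision.masks_of(camera, label): "pixels" (400x640 bool, what is visible of it) and "extent" ([left, top, right, bottom] in pixels, round what is visible of it).
The state is a dict: "time_s": time; "q": joint angles; "qvel": joint speeds; "joint_efforts": joint torques, N m; "position": TCP position; "tool_rot": TCP orientation; "ft_force": force on the tool from outside, world axes, zero at the start; "wrist_torque": the same for the moment, N m; "grip_width": finger opening in m.
Only numpy, scipy, OpenCV 4.12 (cv2) and the standard library are available. Lean on these libraries where they do the work, as an engineer would, in place of code of your own. Each camera call takes 0.05 s, during which the arm holds its last target.

## Working session

There is one attempt and no reset: what is moved stays moved. The work goes in short steps, Python scripts to look and compute and a tool call to move; the robot and the scene stay as the last step left them, time stands still between calls to the robot, and variables do not carry over. Pictures are saved under pics/ and viewed, and the job is handed in when it is done.

Besides the shell and the picture viewer there is one more tool, called after "Emit:" as name(argument=value, ...) on one line, values as JSON. send_rows: Moves the arm, as the interface text tells. Its arguments: {"type":"object","properties":{"targets":{"type":"array","items":{"type":"array","items":{"type":"number"}}},"grip_force":{"type":"number"}},"required":["targets"]}

```bash
mkdir -p pics; ls; cat > h.py <<'E'
import numpy as np, cv2
from rig import status, vision, env
def snap(n,tag):
    im,d=vision.get_image(n); cv2.imwrite(f'pics/{tag}.png',im[:,:,::-1]); np.save(f'pics/{tag}.npy',d); return im,d
def world(cam,d):
    m=vision.camera_model(cam);K=np.array(m['camera_matrix']);V=np.array(m['view'])
    v,u=np.mgrid[0:400,0:640]
    P=np.stack([(u-K[0,2])/K[0,0]*d,(v-K[1,2])/K[1,1]*d,d],-1)
    return (P-V[:3,3])@V[:3,:3]
E
python3 - <<'E'
from h import *
s=status.observe(); print(s)
for c in ['top','scene']: snap(c,c+'0')
E
```

```text
pics
{'time_s': 0.0, 'q': array([ 5.83103295e+01,  2.18401474e+01,  7.43852383e+01,  6.34001215e-04,
        8.38594821e+01, -1.23373067e+01]), 'qvel': array([ 0.05783874, -0.1288348 , -0.00456167,  0.02932745, -0.05924057,
       -0.04792087]), 'joint_efforts': array([-6.82015761e-04, -4.48454905e+01, -2.31278372e+01, -1.85211670e-04,
        4.76853980e-03,  1.61900368e-05]), 'position': array([0.18210768, 0.51865573, 0.23071684]), 'tool_rot': array([[-9.43497969e-01,  3.31377370e-01, -7.87473931e-04],
       [ 3.31378144e-01,  9.43497192e-01, -1.25459991e-03],
       [ 3.27233423e-04, -1.44466412e-03, -9.99998903e-01]]), 'ft_force': array([-0.4184268 , -0.48508271, -0.51719434]), 'wrist_torque': array([ 0.02806333, -0.01103906,  0.03460158]), 'grip_width': 0.08545285717120232}
```

View pics/top0.png

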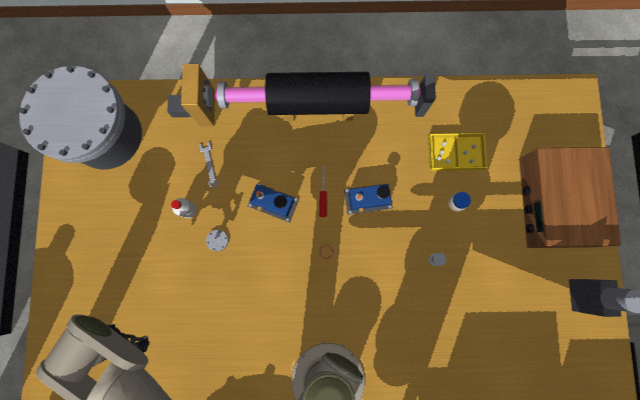

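View pics/scene0.png

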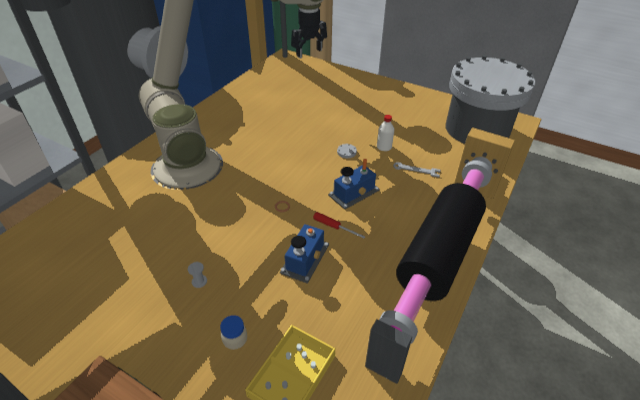

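```bash
python3 - <<'E'
from h import *
for n in ['top','scene']:
    im=cv2.imread(f'pics/{n}0.png'); d=np.load(f'pics/{n}0.npy'); W=world(n,d); np.save(f'pics/W{n}.npy',W)
    c=im[170:235,235:405] if n=='top' else im[150:290,260:390]
    cv2.imwrite(f'pics/z{n}.png',cv2.resize(c,None,fx=4,fy=4,interpolation=cv2.INTER_CUBIC))
    r=(slice(170,235),slice(235,405)) if n=='top' else (slice(150,290),slice(260,390))
    w=W[r].reshape(-1,3); p=im[r].reshape(-1,3).astype(int)
    for side in (1,-1):
        s=(np.sign(w[:,1]-( 0.0))==side) 
        for nm,m in [('black',(p.max(1)<45)&(w[:,2]>.1)&(w[:,2]<.125)),('orange',(p[:,2]>150)&(p[:,0]<110)&(p[:,2]-p[:,0]>70)&(w[:,2]>.074)),('blue',(p[:,0]-p[:,2]>40)&(w[:,2]>.06)&(w[:,2]<.08))]:
            q=w[s&m]
            if len(q): print(n,side,nm,len(q),q.mean(0).round(4),q.min(0).round(3),q.max(0).round(3))
E
```

```text
top 1 black 113 [0.5458 0.1353 0.1128] [0.528 0.117 0.106] [0.562 0.153 0.121]
top 1 orange 17 [0.347  0.0142 1.402 ] [0.347 0.014 1.402] [0.347 0.014 1.402]
top 1 blue 540 [0.5572 0.1715 0.0689] [0.509 0.105 0.06 ] [0.606 0.235 0.078]
top -1 black 111 [ 0.5713 -0.1792  0.1133] [ 0.554 -0.198  0.105] [ 0.589 -0.163  0.12 ]
top -1 orange 11 [ 0.5624 -0.1078  0.0818] [ 0.558 -0.111  0.077] [ 0.567 -0.105  0.087]
top -1 blue 570 [ 0.5627 -0.1341  0.0693] [ 0.531 -0.207  0.06 ] [ 0.601 -0.078  0.078]
scene 1 black 83 [0.5488 0.1341 0.1127] [0.532 0.113 0.107] [0.566 0.153 0.119]
scene 1 orange 1 [0.536  0.1203 0.1059] [0.536 0.12  0.106] [0.536 0.12  0.106]
scene 1 blue 405 [0.5658 0.1598 0.0682] [0.513 0.1   0.06 ] [0.609 0.229 0.074]
scene -1 black 131 [ 0.574  -0.1804  0.1131] [ 0.556 -0.199  0.108] [ 0.591 -0.159  0.118]
scene -1 orange 43 [ 0.8892 -0.6295  0.7428] [ 0.555 -0.809  0.078] [ 1.002 -0.1    0.97 ]
scene -1 blue 564 [ 0.5747 -0.1481  0.0688] [ 0.531 -0.209  0.06 ] [ 0.606 -0.078  0.075]
```

View pics/ztop.png

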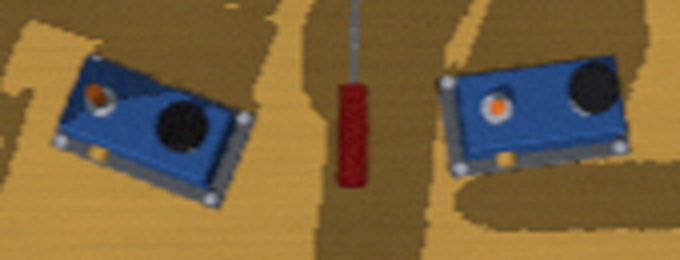

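View pics/zscene.png

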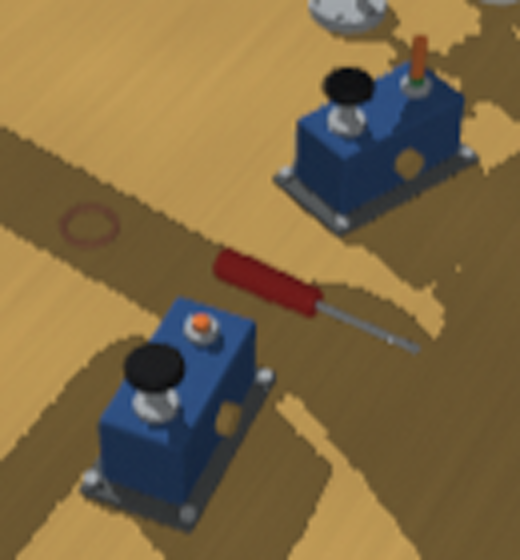

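Emit:
send_rows(targets=[[-0.92, -0.81, 0, 0, 0, 0, 0], [-1.84, -1.62, 0, 0, 0, 0, 0], [-2.76, -2.43, 0, 0, 0, 0, 0], [-3.68, -3.24, 0, 0, 0, 0, 0], [-4.6, -4.05, 0, 0, 0, 0, 0]], grip_force=60)

```text
time_s: 0.72
position: [0.3326, 0.2498, 0.2313]
tool_rot: [[-0.944, 0.331, 0.0], [0.331, 0.944, -0.0], [-0.0, -0.0, -1.0]]
ft_force: [1.2, 0.3, -0.5]
grip_width: 0.0004
```

Emit:
send_rows(targets=[[-0.92, -0.81, 0, 0, 0, 0, 0], [-1.84, -1.62, 0, 0, 0, 0, 0], [-2.76, -2.43, 0, 0, 0, 0, 0], [-3.68, -3.24, 0, 0, 0, 0, 0], [-4.6, -4.05, 0, 0, 0, 0, 0]])

```text
time_s: 1.35
position: [0.4826, -0.0176, 0.2311]
tool_rot: [[-0.943, 0.332, -0.0], [0.332, 0.943, 0.0], [0.0, 0.0, -1.0]]
ft_force: [0.8, 1.0, -0.5]
grip_width: -0.0
```

Emit:
send_rows(targets=[[-0.92, -0.81, 0, 0, 0, 0, 0], [-1.84, -1.62, 0, 0, 0, 0, 0], [-2.76, -2.43, 0, 0, 0, 0, 0], [-2.76, -2.43, 0, 0, 0, 0, 0]])

```text
time_s: 1.85
position: [0.5728, -0.1795, 0.2295]
tool_rot: [[-0.942, 0.335, -0.002], [0.335, 0.942, 0.001], [0.002, -0.0, -1.0]]
ft_force: [-1.0, 0.3, 0.4]
grip_width: 0.0002
```

Emit:
send_rows(targets=[[0, 0, 0.8, 0, 0, 0, 0], [0, 0, 1.5, 0, 0, 0, 0], [0, 0, 2.0, 0, 0, 0, 0], [0, 0, 2.1, 0, 0, 0, 0], [0, 0, 2.1, 0, 0, 0, 0]])

```text
time_s: 2.48
position: [0.5721, -0.1757, 0.127]
tool_rot: [[-0.944, 0.331, 0.0], [0.331, 0.944, -0.0], [-0.001, -0.0, -1.0]]
ft_force: [-0.6, 0.2, 0.6]
grip_width: -0.0
```

```bash
python3 - <<'E'
from h import *
s=status.observe(); print(s['time_s'],s['position'],s['ft_force'])
snap('scene','s1');snap('wrist','w1')
im=cv2.imread('pics/s1.png')[180:300,240:370]
im=cv2.resize(im,None,fx=4,fy=4,interpolation=cv2.INTER_CUBIC); cv2.imwrite('pics/s1z.png',im)
E
```

```text
2.475 [ 0.57213189 -0.1757412   0.12697444] [-0.55759694  0.24939958  0.56650125]
```

View pics/s1z.png

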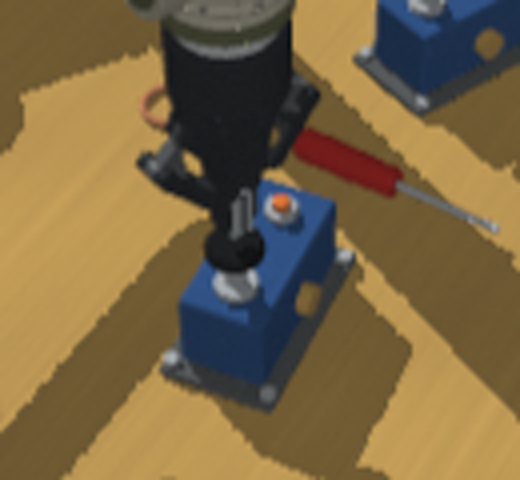

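View pics/w1.png

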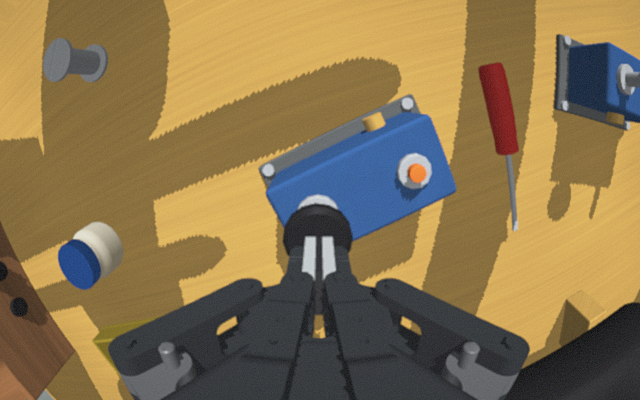

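Emit:
send_rows(targets=[[-0.05, -0.07, 0, 0, 0, 1.3, 0], [-0.05, -0.07, 0, 0, 0, 2.6, 0], [-0.05, -0.07, 0, 0, 0, 3.9, 0], [-0.05, -0.07, 0, 0, 0, 5.2, 0], [-0.05, -0.07, 0, 0, 0, 6.5, 0]])

```text
time_s: 3.2
position: [0.5735, -0.1803, 0.1275]
tool_rot: [[-0.314, 0.949, 0.002], [0.949, 0.314, -0.001], [-0.001, 0.001, -1.0]]
ft_force: [0.2, -0.2, 0.4]
grip_width: -0.0003
```

Emit:
send_rows(targets=[[0, 0, 0, 0, 0, 1.2, 0], [0, 0, 0, 0, 0, 2.3, 0], [0, 0, 0.1, 0, 0, 2.3, 0], [0, 0, 0.2, 0, 0, 2.3, 0], [0, 0, 0.2, 0, 0, 2.3, 0]])

```text
time_s: 3.82
position: [0.573, -0.1801, 0.1159]
tool_rot: [[-0.006, 1.0, -0.001], [1.0, 0.006, 0.0], [0.0, -0.001, -1.0]]
ft_force: [1.0, -0.0, 0.7]
grip_width: 0.0001
```

Emit:
send_rows(targets=[[0, 0, 0.1, 0, 0, 0, 0], [0, 0, 0.2, 0, 0, 0, 0], [0, 0, 0.3, 0, 0, 0, 0], [0, 0, 0.36, 0, 0, 0, 0], [0, 0, 0.36, 0, 0, 0, 0]])

```text
time_s: 4.45
position: [0.5735, -0.1803, 0.0993]
tool_rot: [[-0.005, 1.0, 0.001], [1.0, 0.005, -0.001], [-0.001, 0.001, -1.0]]
ft_force: [-2.2, 1.6, 10.2]
grip_width: 0.0004
```

Emit:
send_rows(targets=[[0, 0, 0.04, 0, 0, 0, 0], [0, 0, 0.04, 0, 0, 0, 0]])

```text
time_s: 4.7
position: [0.5735, -0.1803, 0.098]
tool_rot: [[-0.005, 1.0, 0.002], [1.0, 0.005, -0.001], [-0.001, 0.002, -1.0]]
ft_force: [-2.7, 1.5, 13.5]
grip_width: 0.0001
```

Emit:
send_rows(targets=[[0, 0, -0.2, 0, 0, 0, 0], [0, 0, -0.46, 0, 0, 0, 0], [0, 0, -0.5, 0, 0, 0, 0], [0, 0, -0.5, 0, 0, 0, 0]])

```text
time_s: 5.2
position: [0.573, -0.1801, 0.1209]
tool_rot: [[-0.004, 1.0, -0.001], [1.0, 0.004, 0.0], [0.0, -0.001, -1.0]]
ft_force: [0.5, 0.0, -0.5]
grip_width: 0.0001
```

```bash
python3 - <<'E'
from h import *
snap('scene','s2');snap('wrist','w2')
im=cv2.imread('pics/s2.png')[180:300,240:370]
im=cv2.resize(im,None,fx=4,fy=4,interpolation=cv2.INTER_CUBIC); cv2.imwrite('pics/s2z.png',im)
E
```

```text
(no output)
```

View pics/s2z.png

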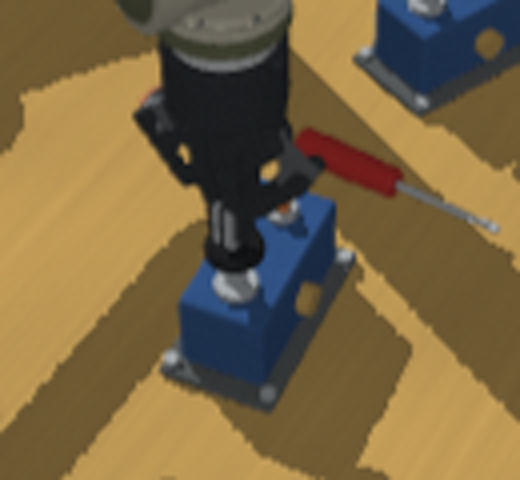

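View pics/w2.png

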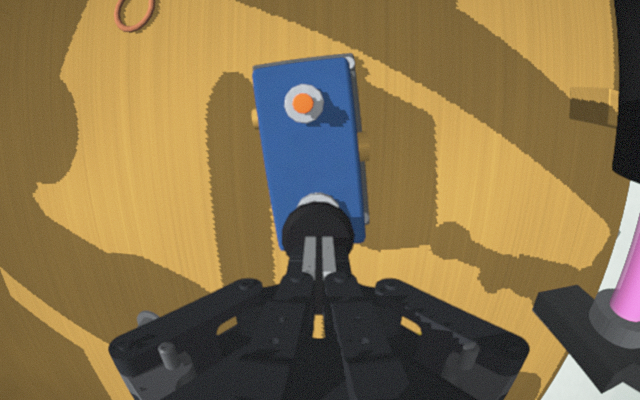

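Emit:
send_rows(targets=[[0, 0, 0.25, 0, 0, 0, 0], [0, 0, 0.5, 0, 0, 0, 0], [0, 0, 0.5, 0, 0, 0, 0]])

```text
time_s: 5.68
position: [0.5738, -0.1805, 0.098]
tool_rot: [[-0.004, 1.0, 0.003], [1.0, 0.004, -0.002], [-0.002, 0.003, -1.0]]
ft_force: [-3.8, 0.7, 17.3]
grip_width: 0.0
```

Emit:
send_rows(targets=[[0, 0, -0.25, 0, 0, 0, 0], [0, 0, -0.5, 0, 0, 0, 0], [0, 0, -0.5, 0, 0, 0, 0]])

```text
time_s: 6.05
position: [0.5732, -0.1802, 0.1214]
tool_rot: [[-0.004, 1.0, 0.0], [1.0, 0.004, -0.0], [-0.0, 0.0, -1.0]]
ft_force: [0.2, -0.3, -0.5]
grip_width: -0.0003
```

Emit:
send_rows(targets=[[0, 0, 0.25, 0, 0, 0, 0], [0, 0, 0.5, 0, 0, 0, 0], [0, 0, 0.5, 0, 0, 0, 0]])

```text
time_s: 6.42
position: [0.5737, -0.1804, 0.098]
tool_rot: [[-0.005, 1.0, 0.002], [1.0, 0.005, -0.002], [-0.002, 0.002, -1.0]]
ft_force: [-4.5, 1.8, 22.1]
grip_width: 0.0001
```

Emit:
send_rows(targets=[[0, 0, -0.25, 0, 0, 0, 0], [0, 0, -0.5, 0, 0, 0, 0], [0, 0, -0.5, 0, 0, 0, 0]])

```text
time_s: 6.8
position: [0.573, -0.18, 0.1211]
tool_rot: [[-0.004, 1.0, -0.0], [1.0, 0.004, 0.0], [0.0, -0.0, -1.0]]
ft_force: [-0.1, -0.4, 0.5]
grip_width: -0.0002
```

```bash
python3 - <<'E'
from h import *
snap('wrist','w3')
E
```

```text
(no output)
```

View pics/w3.png

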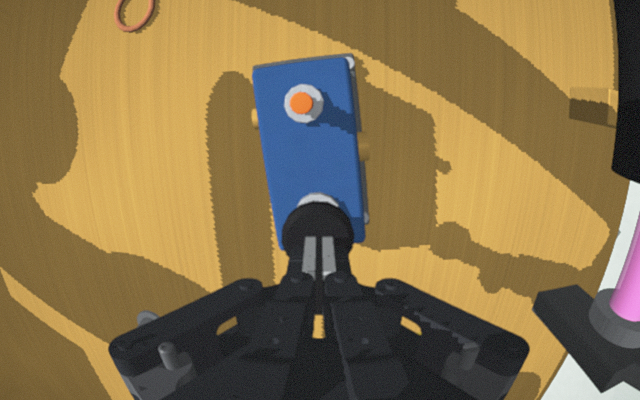

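The pin at (301,102) is rising, and its shadow is getting longer. Three more presses will cover the worst case.

Emit:
send_rows(targets=[[0, 0, 0.25, 0, 0, 0, 0], [0, 0, 0.5, 0, 0, 0, 0], [0, 0, 0.5, 0, 0, 0, 0]])

```text
time_s: 7.22
position: [0.5735, -0.1803, 0.098]
tool_rot: [[-0.004, 1.0, 0.002], [1.0, 0.004, -0.001], [-0.001, 0.002, -1.0]]
ft_force: [-4.4, 2.9, 22.0]
grip_width: 0.0001
```

Emit:
send_rows(targets=[[0, 0, -0.25, 0, 0, 0, 0], [0, 0, -0.5, 0, 0, 0, 0], [0, 0, -0.5, 0, 0, 0, 0]])

```text
time_s: 7.6
position: [0.5731, -0.1801, 0.1211]
tool_rot: [[-0.004, 1.0, -0.0], [1.0, 0.004, 0.0], [0.0, -0.0, -1.0]]
ft_force: [0.7, -0.7, -0.4]
grip_width: 0.0001
```

Emit:
send_rows(targets=[[0, 0, 0.25, 0, 0, 0, 0], [0, 0, 0.5, 0, 0, 0, 0], [0, 0, 0.5, 0, 0, 0, 0]])

```text
time_s: 7.98
position: [0.5736, -0.1803, 0.0979]
tool_rot: [[-0.004, 1.0, 0.002], [1.0, 0.004, -0.001], [-0.001, 0.002, -1.0]]
ft_force: [-4.6, 1.8, 22.9]
grip_width: 0.0001
```

Emit:
send_rows(targets=[[0, 0, -0.25, 0, 0, 0, 0], [0, 0, -0.5, 0, 0, 0, 0], [0, 0, -0.5, 0, 0, 0, 0]])

```text
time_s: 8.35
position: [0.573, -0.1801, 0.121]
tool_rot: [[-0.004, 1.0, -0.001], [1.0, 0.004, 0.0], [0.0, -0.001, -1.0]]
ft_force: [0.1, 0.2, -0.2]
grip_width: 0.0002
```

Emit:
send_rows(targets=[[0, 0, 0.25, 0, 0, 0, 0], [0, 0, 0.5, 0, 0, 0, 0], [0, 0, 0.5, 0, 0, 0, 0]])

```text
time_s: 8.72
position: [0.5735, -0.1803, 0.0979]
tool_rot: [[-0.004, 1.0, 0.002], [1.0, 0.004, -0.001], [-0.001, 0.002, -1.0]]
ft_force: [-6.2, 1.4, 22.6]
grip_width: 0.0
```

Emit:
send_rows(targets=[[0, 0, -0.25, 0, 0, 0, 0], [0, 0, -0.5, 0, 0, 0, 0], [0, 0, -1.0, 0, 0, 0, 0], [0, 0, -2.0, 0, 0, 0, 0], [0, 0, -3.0, 0, 0, 0, 0]])

```text
time_s: 9.35
position: [0.5727, -0.1799, 0.2461]
tool_rot: [[-0.004, 1.0, -0.003], [1.0, 0.004, 0.002], [0.002, -0.003, -1.0]]
ft_force: [1.1, -0.6, -0.5]
grip_width: 0.0001
```

```bash
python3 - <<'E'
from h import *
snap('scene','s4');snap('wrist','w4'); im,d=snap('top','t4')
im=cv2.imread('pics/s4.png')[150:290,250:390]
im=cv2.resize(im,None,fx=4,fy=4,interpolation=cv2.INTER_CUBIC); cv2.imwrite('pics/s4z.png',im)
im=cv2.imread('pics/s4.png').astype(int);W=world('scene',np.load('pics/s4.npy'))
m=(im[...,2]>120)&(im[...,2]-im[...,0]>80)&(abs(W[...,0]-.562)<.02)&(abs(W[...,1]+.108)<.02)&(W[...,2]>.08)
print(m.sum(),W[m].min(0),W[m].max(0)); print(status.observe()['position'])
E
```

```text
37 [ 0.55922945 -0.11302743  0.0904024 ] [ 0.56926323 -0.10156223  0.12190356]
[ 0.5735904  -0.18033877  0.24744384]
```

View pics/s4z.png

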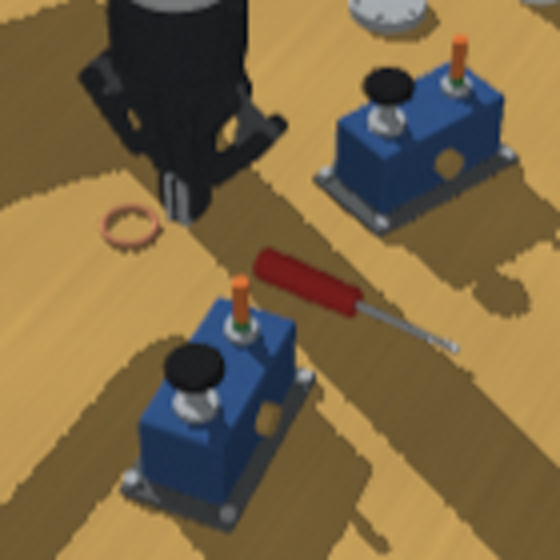

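View pics/w4.png

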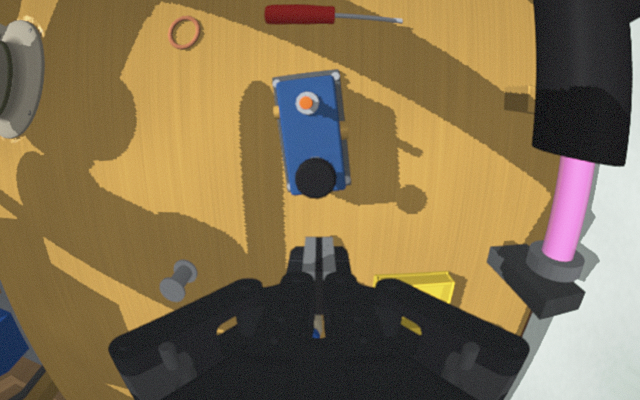

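```bash
python3 - <<'E'
from h import *
s=status.observe();print(s['time_s'],s['ft_force'],abs(s['qvel']).max())
print(env.close_job())
E
```

```text
9.5 [-0.0419866   0.66414808 -0.64599345] 4.413610818605795
the job is handed in; nothing more can be done
None
```

I charged the low pump, the right-hand one with its cap at about (0.573, -0.180), and handed the job in at 9.5 s. No verdict came back.

I pressed its cap six times from above with the fingers shut. Each press went down to the stop (TCP at 0.098 m, 13 to 23 N), and I let the cap spring fully up each time. I then lifted the hand clear to about 0.247 m.

**What the last checks showed:**
- **Pin:** the scene camera's depth puts its top at about 0.12 m (0.122 measured, 0.120 expected). The green band shows at its foot and looks the same as on the charged pump.
- **Plunger:** the cap looks fully up in the last pictures; I did not measure its height again.
- **Charged pump and other things:** the charged pump's pin is still out and its cap up. The gasket, driver and nipple look undisturbed. I did not measure any of the bystanders' positions, and I did not look at the last top picture.
- **Touching:** the wrist force was back to about zero at hand-in. The arm was still settling slightly at hand-in, with a top joint speed of about 4 degrees/s.

No check failed or disagreed with another.

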